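Dial the seed-ball sower fully open and tip its balls out

ROBOT

A 6-joint arm with a two-finger parallel gripper is mounted at the origin on the work surface. World frame = base frame: x ahead of the robot, y to its left, z up, the work surface at z = 0. Lengths are in m, angles in rad, forces in N, time in s.
With the tool pointing down it reaches from about 0.25 to 0.775 m from the base axis. Payload 8.9 kg.
Tool frame: the origin (TCP) lies between the finger pads; the fingertips stand 11 mm ahead of it and the grasp point (between the pads) lies 8 mm behind it; z points along the fingers, y is the line along which they close (so a half turn about z gives the same grasp; the last joint's range is limited). The gripper opens to 85 mm and grips with 20 to 120 N. Pads are 22 mm wide; open, the fingers measure 114 mm over their backs; the gripper's body (76 mm by 85 mm) begins 54 mm behind the grasp point. The pads swing forward as they close: fully open they stand 13 mm farther back than shut.
Start: joints at [-1.261, 0.291, -0.153, 1.127, 0, 1.431], TCP at [0.228, -0.473, 0.242] pointing down, gripper open.
Joint ranges: [-2.52, 2.52], [-0.91, 1.74], [-1.3, 1.37], [-1.96, 2.02], [-1.52, 1.47], [-3.14, 3.14]. Speed limits (rad/s): [2.22, 2.22, 2.79, 3.14, 3.14, 3.14].

INTERFACE

Orientations are given as a unit quaternion [x, y, z, w].
In Python, from station import state, camera, get_calibration, hand_in, cut_out, tip_of gives the robot as it stands.
- The arm moves only by the shell command python3 -m inch 'ROWS' [OPENING] [FORCE]. ROWS is JSON, a list of rows, each an object of numbers: "dx", "dy", "dz": the shift along the tool's x, y, z in mm; "yaw": the turn about the tool's z in degrees. In form: [{"dx": .., "dy": .., "dz": .., "yaw": ..}, ...]. A call has 1 to 12 rows; each row shifts and turns the commanded pose from where the row before left it, along the tool's axes as they then stand; what a row does not reach is not made up. A row lasts 1/12 s, in which the tool goes at most 41.7 mm and 7.16 degrees, less where a joint would pass 70% of its speed; a pose out of reach is approached as far as the arm can. A call is refused whole if a number of a shift passes 41.7 or a number of a turn 7.16, either way. A call with a gripper value outside its range is refused whole. OPENING is the gripper command: -1 is shut, 1 is fully open, values between are in proportion, set as the call begins (- or left out, the last holds). The fingers move at their own pace and stop on an object; FORCE is the grip in N (left out, the last holds). Time passes only in rows, so rows that do not move let the fingers close. It gives the time, the measured TCP pose, the force, the opening and the grip force at its end, in the units of the state.
- state(): the state, without advancing time (a new reading comes with each control period).
- camera(name): name is "scene" or "top"; returns the picture (384x512x3 uint8, red, green, blue); there is no depth.
- get_calibration(name): a dict with "fx", "fy", "cx", "cy" (pixels), "R" (3x3) and "t" (3): a world point X has camera coordinates R X + t. Camera axes: x right, y down, z forward; pixel columns grow to the right and rows downward; lengths in m; the calibration is good to about 2 mm. A picture is of the moment at which its call begins. get_calibration takes no time and is no camera call.
- hand_in(): hands the job in; it is judged then, once.
Trained networks look in the newest picture that a camera, given by its name, has taken for a name from the list of things; names that differ only in an ending like _2 or _b are one class to them, and where a whole thing is asked for, a point or a joint stands for the part that bears it (a point fixed in the world has none). Each returns a list of dicts, best first, with "confidence" (0 to 1); they miss things now and then, are a little off and sometimes report something else, mostly with a low value. They report only what shows in the picture. A call takes as long as a camera call.
- cut_out(label, camera): "mask" (384x512 bool, what is visible of it).
- tip_of(label, camera): "xyz" ([x, y, z] in m, in world coordinates, good to about 4 mm: a listed point, or the origin of a listed thing).
The state is a dict: "time_s": time; "joint_positions": joint angles; "dq": joint speeds; "joint_torque": joint torques, N m; "eef_pos": TCP position; "ee_rot": TCP orientation; "contact_force": force on the tool from outside, world axes, zero at the start; "moment": the same for the moment, N m; "grip_width": opening from 0.0 (shut) to 1.0 (fully open); "grasp_force": force on a finger pad.
Only numpy, scipy, OpenCV 4.12 (cv2) and the standard library are available. Lean on these libraries where they do the work, as an engineer would, in place of code of your own. Each camera call takes 0.05 s, during which the arm holds its last target. There are 200 camera calls.

TASK

Turn the dial lid of the yellow sower to its largest opening, with the biggest dot facing the chute, then press its red thumb plate to tip the three clay seed balls out into its black tray, and let the hopper swing back. Leave the dial at the largest opening and do not touch the blue sower.

Things in the scene. Friction and masses are not known exactly. Their poses are not given: they have to be found in the camera images.
- yellow_sower: Yellow bench sower, fixed. Origin: bench level under the hopper's axis; z up; +x: the way its chute points. 400 x 160 mm board, posts at y +-71 up to z 143, round hopper 118 mm wide under a white dial lid (top z 186), in front a black open tray: x 105 to 295, y +-78, rim z 53, floor z 12. The hopper tips on a pivot along y at z 130; three balls lie inside, hidden by the lid.
- yellow_knob (a point): Middle of the black bar knob on the dial lid, on the hopper's axis, 200 mm above the bench (lid 14 mm below, knob top 18 mm above this point). Bar 52 long, 16 wide, 32 mm high; grip it across the 16 mm. One end points at the biggest of the lid's three black dots (6, 12, 25 mm), which mark a small, medium and large window in the skirt; the window facing the chute is in use; only the large one passes balls.
- yellow_plate (a point): Middle of the top of the red thumb plate over the chute's end: 60 x 66 mm, level at rest, 205 mm above the bench, 128 mm from the hopper's axis towards the tray. A fingertip pressing here straight down (3 to 10 N) sinks about 47 mm to a stop while the plate tips and slides 19 mm forward under it; hopper tips 24 degrees and the balls roll into the tray within a second. Let go: a spring brings it back.
- yellow_dial (a joint): Angle of the yellow sower's dial lid, rad, growing anticlockwise seen from above: 0 small window in use, 0.75 medium, 1.5 large (end stop at 1.56). In the sower's frame the bar knob's long axis lies at (value - 1.5) rad from +x. Stays where it is left (friction about 0.05 N m).
- yellow_ball0_center (a point): Clay seed ball, terracotta brown, 20 mm across, about 12 g; this point is its centre. Starts inside the yellow hopper, hidden under the lid, in a row behind the chute.
- yellow_ball1_center (a point): Clay seed ball, terracotta brown, 20 mm across, about 12 g; this point is its centre. Starts inside the yellow hopper, hidden under the lid, in a row behind the chute.
- yellow_ball2_center (a point): Clay seed ball, terracotta brown, 20 mm across, about 12 g; this point is its centre. Starts inside the yellow hopper, hidden under the lid, in a row behind the chute.
- blue_sower: Identical in build to the yellow sower but with a blue hopper; it too holds three balls. Not part of the job: keep clear of it. Same origin and axes as the yellow one.

How it is judged:
By the outcome, as a careful person would: the job done as asked, in the order asked, and still so for the second after the job is handed in, with the robot touching nothing.
It also fails if it takes over 45 s, if anything falls off the work surface, if the arm or the gripper's body presses on something with over 40 N, if the wrist force passes 120 N, or if a joint passes its speed limit or range.

## Working session

There is one attempt and no reset: what is moved stays moved. The work goes in short steps, Python scripts to look and compute and a shell command to move; the robot and the scene stay as the last step left them, time stands still between calls to the robot, and variables do not carry over. Pictures are saved under pics/ and viewed, at most 10 in all, crops included, and the job is handed in when it is done.

```bash
mkdir -p pics
python3 - <<'E'
from station import *
import cv2
for c in("scene","top"):
    im=camera(c); cv2.imwrite(f"pics/{c}0.png",im[:,:,::-1])
    for l in("yellow_sower","yellow_knob","yellow_plate","blue_sower"):
        for d in tip_of(l,c)[:2]: print(c,l,d)
s=state();print(s["time_s"],s["eef_pos"],s["ee_rot"],s["grip_width"])
E
```

```text
scene yellow_sower {'xyz': [0.484, -0.2283, 0.0024], 'confidence': 0.65}
scene yellow_knob {'xyz': [0.4838, -0.2342, 0.2004], 'confidence': 0.64}
scene yellow_plate {'xyz': [0.6157, -0.2457, 0.2057], 'confidence': 0.62}
scene blue_sower {'xyz': [0.4492, 0.2138, -0.0013], 'confidence': 0.88}
top yellow_sower {'xyz': [0.4838, -0.2283, -0.0008], 'confidence': 0.58}
top yellow_knob {'xyz': [0.4773, -0.2289, 0.2075], 'confidence': 0.86}
top yellow_plate {'xyz': [0.6097, -0.2455, 0.2002], 'confidence': 0.59}
top blue_sower {'xyz': [0.4569, 0.2179, 0.0012], 'confidence': 0.87}
0.5 [ 0.22779178 -0.47299202  0.24230262] [ 9.74931822e-01  2.22503802e-01  9.27534985e-06 -5.32137258e-06] 0.9978120248052926
```

View pics/top0.png

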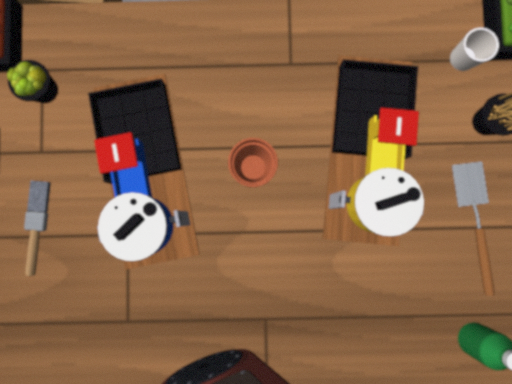

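View pics/scene0.png

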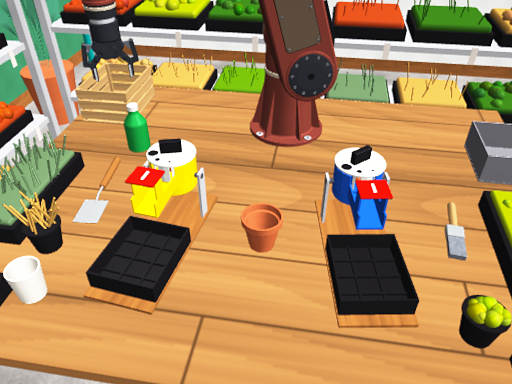

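The top view shows the yellow sower at about (388,200), with its chute pointing up the picture. The knob bar, from about (378,208) to (418,193), points right at the big dot. So the dial is near the small opening and needs a large anticlockwise turn.

```bash
cat > h.py <<'E'
from station import *
import numpy as np, cv2
def back(uv,c,z):
    k=get_calibration(c);R=np.array(k["R"]);t=np.array(k["t"]);C=-R.T@t
    d=R.T@np.array([(uv[0]-k["cx"])/k["fx"],(uv[1]-k["cy"])/k["fy"],1]);return C+d*(z-C[2])/d[2]
E
python3 - <<'E'
from h import *
im=cv2.imread("pics/top0.png"); 
cr=im[160:250,330:440]; cv2.imwrite("pics/crop0.png",cv2.resize(cr,None,fx=6,fy=6,interpolation=cv2.INTER_CUBIC))
print("axis yaw, board edge", [back(p,"top",0.012)[:2] for p in((342,60),(328,240))])
m=(im.max(2)<70).astype(np.uint8); m[:165]=0;m[240:]=0;m[:,:355]=0;m[:,425:]=0
n,l,s,c=cv2.connectedComponentsWithStats(m)
for i in range(1,n):
    if s[i,4]>8:
        ys,xs=np.where(l==i); P=np.array([back((x,y),"top",.218 if s[i,4]>150 else .186)[:2] for x,y in zip(xs,ys)])
        w,v=np.linalg.eigh(np.cov(P.T)); print(s[i],P.mean(0),np.sqrt(w),np.degrees(np.arctan2(v[1,1],v[0,1])))
m=(im[:,:,2]>150)&(im[:,:,1]<60)&(im[:,:,0]<60);m[:, :300]=0
ys,xs=np.where(m); r=cv2.minAreaRect(np.c_[xs,ys].astype(np.float32)); print(r, back(r[0],"top",.205))
E
```

```text
axis yaw, board edge [array([ 0.8003269, -0.1952541]), array([ 0.41294486, -0.15120975])]
[400 178   3   4   9] [ 0.52342559 -0.25169583] [0.00128674 0.00177268] -163.82241825871372
[377 188  42  21 345] [ 0.48871314 -0.23585033] [0.0039238  0.02099565] 107.59778711792023
((397.9208068847656, 126.29208374023438), (39.50297546386719, 34.0302734375), 5.710593223571777) [ 0.61238286 -0.24452834  0.205     ]
```

View pics/crop0.png

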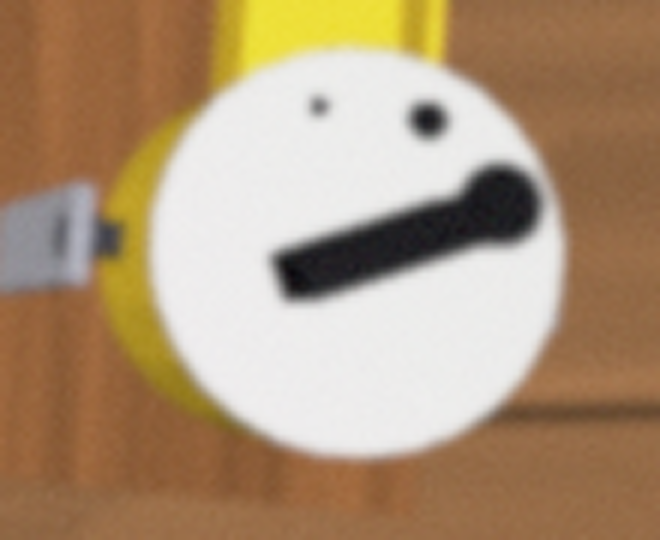

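```bash
python3 -m inch '[{"dz":-3,"yaw":-6.94},{"dz":-3,"yaw":-6.94},{"dz":-3,"yaw":-6.94},{"dz":-3,"yaw":-6.94},{"dz":-3,"yaw":-6.94},{"dz":-3,"yaw":-6.94},{"dz":-3,"yaw":-6.94},{"dz":-3,"yaw":-6.94},{"dz":-3,"yaw":-6.94},{"dz":-3,"yaw":-6.94},{"dz":-3,"yaw":-6.94},{"dz":-3,"yaw":-6.94}]' 0
python3 -m inch '[{"dx":14.6,"dy":32},{"dx":14.6,"dy":32},{"dx":14.6,"dy":32},{"dx":14.6,"dy":32},{"dx":14.6,"dy":32},{"dx":14.6,"dy":32},{"dx":14.6,"dy":32},{"dx":14.6,"dy":32},{"dx":14.6,"dy":32},{"dx":14.6,"dy":32},{},{}]'
python3 - <<'E'
from h import *
from scipy.spatial.transform import Rotation as R
s=state();print(s["time_s"],s["joint_positions"],s["contact_force"]);M=R.from_quat(s["ee_rot"]).as_matrix();print(M.round(3))
cv2.imwrite("pics/top1.png",cv2.resize(camera("top")[100:260,290:460,::-1],None,fx=3,fy=3))
cv2.imwrite("pics/sc1.png",cv2.resize(camera("scene")[100:260,60:240,::-1],None,fx=3,fy=3))
print(back((389.5,202.2),"top",.186),[tip_of("yellow_knob",c)[:1] for c in("scene","top")])
E
```

```text
0.5 [-1.26130142e+00  2.90680270e-01 -1.53434079e-01  1.12669101e+00
  1.93882902e-05  1.43152743e+00] [-0.34280798  0.32024602  0.29190743]
[[ 0.901  0.434  0.   ]
 [ 0.434 -0.901  0.   ]
 [ 0.    -0.    -1.   ]]
[ 0.48439897 -0.23029436  0.186     ] [[{'xyz': [0.4832, -0.2305, 0.1989], 'confidence': 0.78}], [{'xyz': [0.4816, -0.2271, 0.2058], 'confidence': 0.95}]]$[0]: bad value
$[0]: bad value
```

View pics/sc1.png

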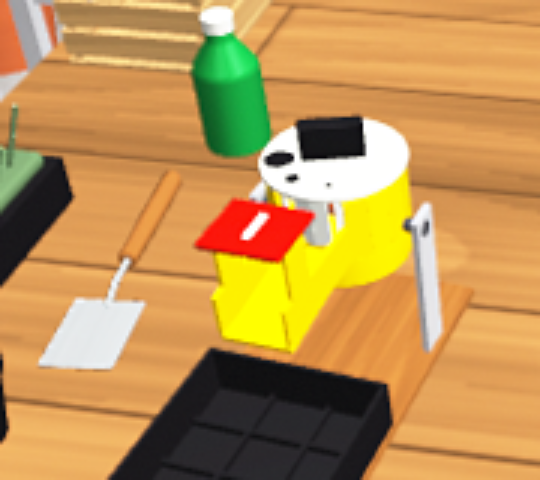

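The moves were refused because every row needs all four keys, so the arm hasn't moved. The crop shows the closed chute, the red plate at (258,230), the knob at (332,138) and the big dot at (278,158). I'll send the rows again in full.

```bash
python3 -m inch '[{"dx":0,"dy":0,"dz":-3,"yaw":-6.94},{"dx":0,"dy":0,"dz":-3,"yaw":-6.94},{"dx":0,"dy":0,"dz":-3,"yaw":-6.94},{"dx":0,"dy":0,"dz":-3,"yaw":-6.94},{"dx":0,"dy":0,"dz":-3,"yaw":-6.94},{"dx":0,"dy":0,"dz":-3,"yaw":-6.94},{"dx":0,"dy":0,"dz":-3,"yaw":-6.94},{"dx":0,"dy":0,"dz":-3,"yaw":-6.94},{"dx":0,"dy":0,"dz":-3,"yaw":-6.94},{"dx":0,"dy":0,"dz":-3,"yaw":-6.94},{"dx":0,"dy":0,"dz":-3,"yaw":-6.94},{"dx":0,"dy":0,"dz":-3,"yaw":-6.94}]' 0 && python3 -m inch '[{"dx":14.6,"dy":32,"dz":0,"yaw":0},{"dx":14.6,"dy":32,"dz":0,"yaw":0},{"dx":14.6,"dy":32,"dz":0,"yaw":0},{"dx":14.6,"dy":32,"dz":0,"yaw":0},{"dx":14.6,"dy":32,"dz":0,"yaw":0},{"dx":14.6,"dy":32,"dz":0,"yaw":0},{"dx":14.6,"dy":32,"dz":0,"yaw":0},{"dx":14.6,"dy":32,"dz":0,"yaw":0},{"dx":14.6,"dy":32,"dz":0,"yaw":0},{"dx":14.6,"dy":32,"dz":0,"yaw":0},{"dx":0,"dy":0,"dz":0,"yaw":0},{"dx":0,"dy":0,"dz":0,"yaw":0}]'
cat >> h.py <<'E'
from scipy.spatial.transform import Rotation as Ro
def togo(x):
    s=state();M=Ro.from_quat(s["ee_rot"]).as_matrix()
    print("t",round(s["time_s"],2),"pos",np.round(s["eef_pos"],4),"y-angle",np.degrees(np.arctan2(M[1,1],M[0,1])).round(1),"F",np.round(s["contact_force"],1),"grip",s["grip_width"],s["grasp_force"],"j",np.round(s["joint_positions"],2))
    print("shift mm",(M.T@(np.array(x)-s["eef_pos"])*1000).round(1))
E
python3 -c "
from h import *
togo([.4835,-.2300,.202])"
```

```text
time_s: 1.7
eef_pos: [0.2278, -0.473, 0.2785]
ee_rot: [0.578, 0.816, -0.0, 0.0]
contact_force: [0.3, -0.9, 0.7]
grip_width: 0.498
grasp_force: 0.0
time_s: 2.7
eef_pos: [0.4838, -0.2295, 0.2781]
ee_rot: [0.579, 0.815, -0.0, -0.0]
contact_force: [-0.4, 0.2, 0.1]
grip_width: 0.501
grasp_force: 0.0
t 2.7 pos [ 0.4838 -0.2295  0.2781] y-angle 19.2 F [-0.4  0.2  0.1] grip 0.500991509927947 0.0 j [-0.58  0.29 -0.05  1.22 -0.    0.66]
shift mm [-0.4 -0.4 76.1]
```

```bash
python3 -m inch '[{"dx":0,"dy":0,"dz":20,"yaw":0},{"dx":0,"dy":0,"dz":20,"yaw":0},{"dx":0,"dy":0,"dz":20,"yaw":0},{"dx":0,"dy":0,"dz":15,"yaw":0},{"dx":0,"dy":0,"dz":0,"yaw":0},{"dx":0,"dy":0,"dz":0,"yaw":0}]' && python3 -m inch '[{"dx":0,"dy":0,"dz":0,"yaw":0},{"dx":0,"dy":0,"dz":0,"yaw":0},{"dx":0,"dy":0,"dz":0,"yaw":0},{"dx":0,"dy":0,"dz":0,"yaw":0},{"dx":0,"dy":0,"dz":0,"yaw":0},{"dx":0,"dy":0,"dz":0,"yaw":0},{"dx":0,"dy":0,"dz":0,"yaw":0},{"dx":0,"dy":0,"dz":0,"yaw":0}]' -1 25
python3 -c "
from h import *
togo([.4835,-.2300,.202]);print(state()['moment'])"
```

```text
time_s: 3.2
eef_pos: [0.4819, -0.2313, 0.2032]
ee_rot: [0.581, 0.814, -0.0, -0.001]
contact_force: [0.1, -0.3, 0.1]
grip_width: 0.501
grasp_force: 0.0
time_s: 3.87
eef_pos: [0.4843, -0.231, 0.2048]
ee_rot: [0.581, 0.814, 0.001, 0.002]
contact_force: [3.6, 3.1, 4.4]
grip_width: 0.18
grasp_force: 30.8
t 3.87 pos [ 0.4843 -0.231   0.2048] y-angle 19.0 F [3.6 3.1 4.4] grip 0.1798872308006741 30.767971873283386 j [-0.58  0.33 -0.19  1.04  0.    0.66]
shift mm [ 1.2 -0.4  2.8]
[ 0.49293213 -0.67173465 -0.01982769]
```

```bash
python3 -m inch '[{"dx":0,"dy":0,"dz":0,"yaw":-6},{"dx":0,"dy":0,"dz":0,"yaw":-6},{"dx":0,"dy":0,"dz":0,"yaw":-6},{"dx":0,"dy":0,"dz":0,"yaw":-6},{"dx":0,"dy":0,"dz":0,"yaw":-6},{"dx":0,"dy":0,"dz":0,"yaw":-6},{"dx":0,"dy":0,"dz":0,"yaw":-6},{"dx":0,"dy":0,"dz":0,"yaw":-6},{"dx":0,"dy":0,"dz":0,"yaw":-6},{"dx":0,"dy":0,"dz":0,"yaw":-6},{"dx":0,"dy":0,"dz":0,"yaw":-5},{"dx":0,"dy":0,"dz":0,"yaw":0}]'
python3 -c "
from h import *
togo([.4835,-.2300,.202]);print(state()['moment'])"
```

```text
time_s: 4.87
eef_pos: [0.4849, -0.2304, 0.2048]
ee_rot: [0.049, 0.999, 0.0, 0.002]
contact_force: [8.6, 4.8, 3.7]
grip_width: 0.179
grasp_force: 30.7
t 4.87 pos [ 0.4849 -0.2304  0.2048] y-angle 84.4 F [8.6 4.8 3.7] grip 0.1788781766633534 30.66386193037033 j [-0.58  0.33 -0.19  1.04  0.   -0.48]
shift mm [1.4 0.2 2.8]
[ 1.10112967 -1.43647665  0.10676984]
```

```bash
python3 -m inch '[{"dx":0,"dy":0,"dz":0,"yaw":0},{"dx":0,"dy":0,"dz":0,"yaw":0},{"dx":0,"dy":0,"dz":0,"yaw":0},{"dx":0,"dy":0,"dz":0,"yaw":0},{"dx":0,"dy":0,"dz":-20,"yaw":0},{"dx":0,"dy":0,"dz":-25,"yaw":0},{"dx":0,"dy":0,"dz":-25,"yaw":0},{"dx":-40,"dy":0,"dz":0,"yaw":0},{"dx":-40,"dy":0,"dz":0,"yaw":0},{"dx":-40,"dy":0,"dz":0,"yaw":0},{"dx":0,"dy":0,"dz":0,"yaw":0},{"dx":0,"dy":0,"dz":0,"yaw":0}]' 0
python3 - <<'E'
from h import *
togo([.612,-.2447,.225])
im=camera("top")[:,:,::-1].copy();cv2.imwrite("pics/top2.png",cv2.resize(im[90:260,300:450],None,fx=3.5,fy=3.5))
print([tip_of("yellow_plate",c)[:1] for c in("scene","top")])
E
```

```text
time_s: 5.87
eef_pos: [0.6033, -0.2434, 0.2711]
ee_rot: [0.052, 0.999, 0.0, -0.001]
contact_force: [-0.9, -0.8, -0.3]
grip_width: 0.498
grasp_force: 0.0
t 5.87 pos [ 0.6033 -0.2434  0.2711] y-angle 84.0 F [-0.9 -0.8 -0.3] grip 0.4980183746946882 0.0 j [-0.5   0.53  0.29  1.33 -0.   -0.39]
shift mm [-8.9 -0.4 46.1]
[[{'xyz': [0.6144, -0.2482, 0.2059], 'confidence': 0.66}], [{'xyz': [0.61, -0.2422, 0.2046], 'confidence': 0.97}]]
```

View pics/top2.png

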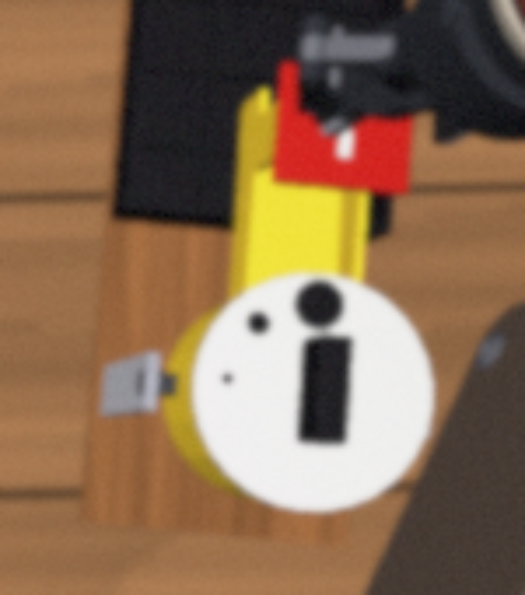

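The biggest dot, at (319,303), now faces the chute with the bar below it. I'll check the bar angle numerically.

Run:
```python
from h import *
im=camera("top")
m=(im.max(2)<80).astype(np.uint8); m[:182]=0;m[222:]=0;m[:,:375]=0;m[:,405:]=0
n,l,s,c=cv2.connectedComponentsWithStats(m)
for i in range(1,n):
    if s[i,4]>8:
        ys,xs=np.where(l==i);P=np.array([back((x,y),"top",.218 if s[i,4]>120 else .186)[:2] for x,y in zip(xs,ys)])
        w,v=np.linalg.eigh(np.cov(P.T)); print(s[i],P.mean(0),np.sqrt(w),np.degrees(np.arctan(v[1,1]/v[0,1])))
k=cut_out("yellow_plate","top");
b=(im[:,:,2]<70)&(im[:,:,0]>150)&(im[:,:,1]<70);b[:, :300]=0
ys,xs=np.where(b);P=np.array([back((x,y),"top",.205)[:2] for x,y in zip(xs,ys)]);print("plate min/max",P.min(0),P.max(0))
```

```text
[386 187  14  29 339] [ 0.48546587 -0.22511362] [0.00557689 0.01364953] -6.656093674222068
plate min/max [ 0.57966459 -0.27692785] [ 0.64464216 -0.21145483]
```

The bar lies at -6.7°, which matches the sower's yaw of -6.5°, so the dial is at about 1.5. Next I'll shut the fingers and press the plate.

```bash
python3 -m inch '[{"dx":-9,"dy":0,"dz":0,"yaw":0},{"dx":0,"dy":0,"dz":0,"yaw":0},{"dx":0,"dy":0,"dz":0,"yaw":0},{"dx":0,"dy":0,"dz":0,"yaw":0},{"dx":0,"dy":0,"dz":0,"yaw":0},{"dx":0,"dy":0,"dz":0,"yaw":0},{"dx":0,"dy":0,"dz":20,"yaw":0},{"dx":0,"dy":0,"dz":20,"yaw":0},{"dx":0,"dy":0,"dz":10,"yaw":0},{"dx":0,"dy":0,"dz":0,"yaw":0},{"dx":0,"dy":0,"dz":0,"yaw":0}]' -1 25 && python3 -m inch '[{"dx":0,"dy":0,"dz":5,"yaw":0},{"dx":0,"dy":0,"dz":5,"yaw":0},{"dx":0,"dy":0,"dz":5,"yaw":0},{"dx":0,"dy":0,"dz":5,"yaw":0},{"dx":0,"dy":0,"dz":5,"yaw":0},{"dx":0,"dy":0,"dz":5,"yaw":0},{"dx":0,"dy":0,"dz":5,"yaw":0},{"dx":0,"dy":0,"dz":0,"yaw":0}]'; python3 -c "
from h import *
togo([.612,-.2447,.169])"
```

```text
time_s: 7.03
eef_pos: [0.6109, -0.2442, 0.2234]
ee_rot: [0.052, 0.999, 0.0, -0.0]
contact_force: [0.0, -0.1, 0.7]
grip_width: -0.002
grasp_force: 0.0
time_s: 7.7
eef_pos: [0.6147, -0.2454, 0.1901]
ee_rot: [0.052, 0.999, -0.001, 0.004]
contact_force: [8.8, -1.9, 8.2]
grip_width: -0.003
grasp_force: 4.8
t 7.7 pos [ 0.6147 -0.2454  0.1901] y-angle 84.0 F [ 8.8 -1.9  8.2] grip -0.0025338066774497096 4.7521597892045975 j [-0.49  0.58  0.16  1.14  0.   -0.39]
shift mm [ 2.9  0.4 21.1]
```

```bash
python3 -m inch '[{"dx":0,"dy":0,"dz":5,"yaw":0},{"dx":0,"dy":0,"dz":5,"yaw":0},{"dx":0,"dy":0,"dz":5,"yaw":0},{"dx":0,"dy":0,"dz":4,"yaw":0},{"dx":0,"dy":0,"dz":2,"yaw":0},{"dx":0,"dy":0,"dz":0,"yaw":0},{"dx":0,"dy":0,"dz":0,"yaw":0},{"dx":0,"dy":0,"dz":0,"yaw":0},{"dx":0,"dy":0,"dz":0,"yaw":0},{"dx":0,"dy":0,"dz":0,"yaw":0},{"dx":0,"dy":0,"dz":0,"yaw":0},{"dx":0,"dy":0,"dz":0,"yaw":0}]'
python3 - <<'E'
from h import *
togo([.612,-.2447,.169])
cv2.imwrite("pics/sc3.png",cv2.resize(camera("scene")[100:320,60:260,::-1],None,fx=2.7,fy=2.7))
camera("top");
for i in range(3):print([[(np.round(d["xyz"],3),d["confidence"]) for d in tip_of(f"yellow_ball{i}_center",c)] for c in("scene","top")])
E
```

```text
time_s: 8.7
eef_pos: [0.6162, -0.2458, 0.1706]
ee_rot: [0.052, 0.999, -0.002, 0.006]
contact_force: [13.4, -1.1, 8.0]
grip_width: 0.0
grasp_force: 6.5
t 8.7 pos [ 0.6162 -0.2458  0.1706] y-angle 84.0 F [13.4 -1.1  8. ] grip 0.00035341546159396514 6.476036533713341 j [-0.49  0.59  0.12  1.09  0.   -0.39]
shift mm [4.3 0.7 1.6]
[[(array([ 0.713, -0.319,  0.017]), 0.54), (array([ 0.485, -0.23 ,  0.002]), 0.46)], [(array([ 0.67 , -0.245,  0.022]), 0.48)]]
[[], [(array([ 0.721, -0.192,  0.021]), 0.59)]]
[[(array([ 0.673, -0.247,  0.023]), 0.55)], [(array([ 0.671, -0.243,  0.022]), 0.37)]]
```

View pics/sc3.png

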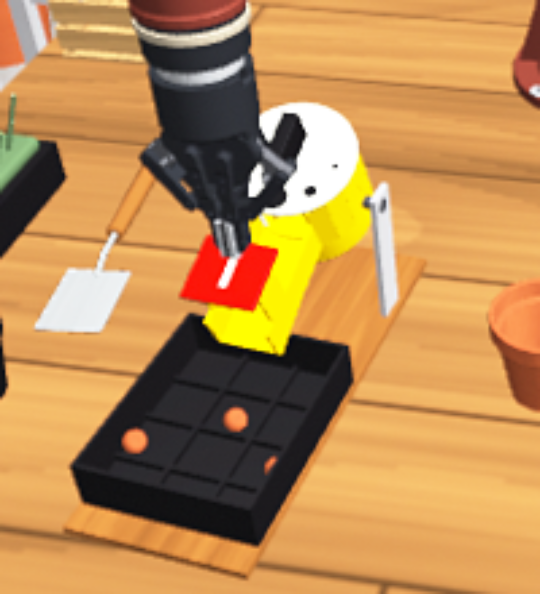

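Three balls lie in the tray, at (134,440), (236,418) and (270,465). I'll let the plate up gently and retreat upward.

```bash
python3 -m inch '[{"dx":0,"dy":0,"dz":-6,"yaw":0},{"dx":0,"dy":0,"dz":-6,"yaw":0},{"dx":0,"dy":0,"dz":-6,"yaw":0},{"dx":0,"dy":0,"dz":-6,"yaw":0},{"dx":0,"dy":0,"dz":-6,"yaw":0},{"dx":0,"dy":0,"dz":-6,"yaw":0},{"dx":0,"dy":0,"dz":-6,"yaw":0},{"dx":0,"dy":0,"dz":-6,"yaw":0},{"dx":0,"dy":0,"dz":-15,"yaw":0},{"dx":0,"dy":0,"dz":-30,"yaw":0},{"dx":0,"dy":0,"dz":-30,"yaw":0},{"dx":0,"dy":0,"dz":0,"yaw":0}]' && python3 -m inch '[{"dx":0,"dy":0,"dz":-20,"yaw":0},{"dx":0,"dy":30,"dz":0,"yaw":0},{"dx":0,"dy":30,"dz":0,"yaw":0},{"dx":0,"dy":30,"dz":0,"yaw":0},{"dx":0,"dy":0,"dz":0,"yaw":0},{"dx":0,"dy":0,"dz":0,"yaw":0},{"dx":0,"dy":0,"dz":0,"yaw":0},{"dx":0,"dy":0,"dz":0,"yaw":0},{"dx":0,"dy":0,"dz":0,"yaw":0},{"dx":0,"dy":0,"dz":0,"yaw":0}]'
python3 - <<'E'
from h import *
togo([.612,-.2447,.169])
a=camera("scene")[100:320,60:260,::-1];b=camera("top")[50:270,300:450,::-1]
cv2.imwrite("pics/end.png",cv2.resize(np.hstack([a,b]),None,fx=2.2,fy=2.2))
print([tip_of("yellow_plate",c)[:1] for c in("scene","top")])
E
```

```text
time_s: 10.1
eef_pos: [0.6131, -0.2451, 0.2963]
ee_rot: [0.052, 0.999, -0.002, 0.004]
contact_force: [-0.2, -1.4, 0.6]
grip_width: 0.002
grasp_force: 0.0
time_s: 10.93
eef_pos: [0.6204, -0.1557, 0.3101]
ee_rot: [0.053, 0.999, 0.0, -0.0]
contact_force: [-0.6, -0.6, -0.2]
grip_width: -0.003
grasp_force: 0.0
t 10.93 pos [ 0.6204 -0.1557  0.3101] y-angle 83.9 F [-0.6 -0.6 -0.2] grip -0.003163457848216234 0.0 j [-0.36  0.5   0.34  1.41 -0.   -0.25]
shift mm [ -1.  -89.4 141.1]
[[{'xyz': [0.6156, -0.2444, 0.2044], 'confidence': 0.61}], [{'xyz': [0.4546, 0.2187, 0.0044], 'confidence': 0.22}]]
```

View pics/end.png

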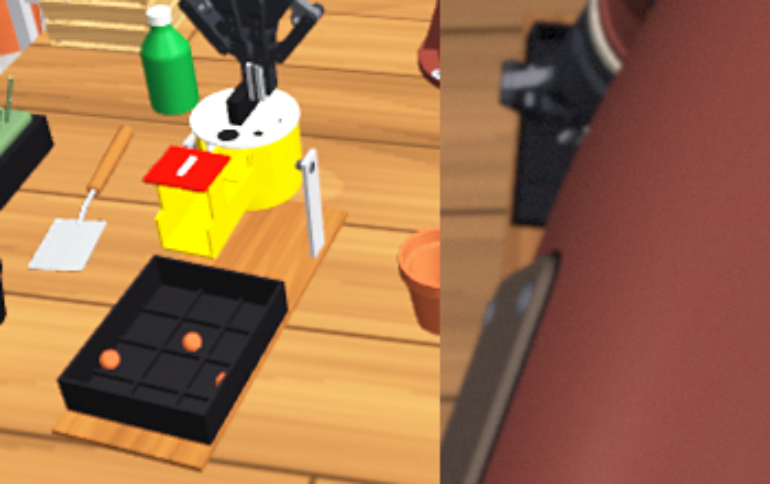

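The hopper is level again with the plate at z 0.204. The big dot at (228,135) faces the chute, three balls are in the tray, and the gripper is clear.

```bash
python3 -c "
from station import *
print(hand_in())"
```

```text
the job is handed in; nothing more can be done
None
```

The job is handed in: the yellow dial is at its largest opening, all three balls are in the black tray, the hopper has swung back level, and the blue sower was not touched.

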